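Third hand: press a wine-rack crosspiece against a sprung jig plate

ROBOT

A 6-joint arm with a two-finger parallel gripper is mounted at the origin on the work surface. World frame = base frame: x ahead of the robot, y to its left, z up, the work surface at z = 0. Lengths are in mm, angles in rad, forces in N, time in s.
With the tool pointing down it reaches from about 350 to 875 mm from the base axis. Payload 4.2 kg.
Tool frame: the origin (TCP) lies midway between the tips of the shut fingers; the grasp point (between the pads) lies 19 mm behind it; z points along the fingers, y is the line along which they close (so a half turn about z gives the same grasp; the last joint's range is limited). The gripper opens to 85 mm and grips with 20 to 120 N. Pads are 22 mm wide; open, the fingers measure 114 mm over their backs; the gripper's body (76 mm by 85 mm) begins 54 mm behind the grasp point. The pads swing forward as they close: fully open they stand 13 mm farther back than shut.
Start: joints at [-1.055, 0.385, 0.008, 0, -1.194, -0.259], TCP at [158.759, -604.479, 231.312] pointing down, gripper open.
Joint ranges: [-3.14, 3.14], [-1.21, 2.06], [-1.07, 1.41], [-3.16, 2.05], [-2.99, -0.16], [-3.1, 3.1]. Speed limits (rad/s): [2.79, 2.79, 3.14, 3.14, 3.14, 3.14].

INTERFACE

Orientations are given as a unit quaternion [x, y, z, w].
In Python, from bench import read_state, get_image, job_done gives the robot as it stands.
- The arm moves only by the shell command python3 -m jog 'ROWS'. ROWS is JSON, a list of rows, each a list of 3 entries, a list of its own where there are three numbers: the shift along the world's x, y, z scaled (see below), then the turn, a rotation vector about the world's x, y, z scaled (see below), then the gripper's target within -1 to 1 (shut at 1, half-way at 0, fully open at -1). In form: [[[x, y, z], [wx, wy, wz], claw], ...]. A call has 1 to 20 rows; each row is the pose to reach, as a shift and turn from the pose commanded when the call began; what a row does not reach only later rows make up. The controller multiplies each number of a shift by 10 cm and each number of a turn by 120 degrees. A row lasts 1/10 s, in which the tool goes at most 50 mm and 8.59 degrees, less where a joint would pass 70% of its speed; a pose out of reach is approached as far as the arm can. A call with a number of a shift or a turn outside -1 to 1 is refused whole. A call with a gripper value outside its range is refused whole. The fingers move at their own pace and stop on an object; the grip force is fixed at half the most. Time passes only in rows, so rows that repeat a pose let the fingers close. It gives the time, the measured TCP pose, the force, the opening and the grip force at its end, in the units of the state.
- read_state(): the state, without advancing time (a new reading comes with each control period).
- get_image(name): name is "side" or "top"; returns a dict with "frame" (384x512x3 uint8, red, green, blue), "range_z" (384x512 float32, mm along the optical axis (not along the pixel's ray), 0 where there is no reading), "fx", "fy", "cx", "cy" (pixels), "R" (3x3) and "t" (3): a world point X has camera coordinates R X + t. Camera axes: x right, y down, z forward; pixel columns grow to the right and rows downward; lengths in mm; the calibration is good to about 2 mm. A picture is of the moment at which its call begins.
- job_done(): hands the job in; it is judged then, once.
The state is a dict: "clock": time; "joints": joint angles; "joint_vel": joint speeds; "joint_efforts": joint torques, N m; "position": TCP position; "ee_rot": TCP orientation; "contact_force": force on the tool from outside, world axes, zero at the start; "wrist_torque": the same for the moment, N m; "gripper_width": finger opening in mm; "grasp_force": force on a finger pad.
Only numpy, scipy, OpenCV 4.12 (cv2) and the standard library are available. Lean on these libraries where they do the work, as an engineer would, in place of code of your own. Each camera call takes 0.05 s, during which the arm holds its last target. There are 200 camera calls.

TASK

Lift the pale pine crosspiece out of the grey-blue basket (leave the dark one in place) and, holding it level in the gripper, press one end of it squarely and centrally against the steel plate of the wooden jig, pushing the sprung plate in until its front face stands over the middle of the green strip (about 12 newtons), so that someone can drive a screw from behind. Keep that push steady and finish while still gripping and pressing, the crosspiece touching nothing but your fingers and the plate; never ram the plate fully back, and do not disturb the dark crosspiece or the screwdriver, jar and tin.

Things in the scene. Friction and masses are not known exactly. Their poses are not given: they have to be found in the camera images.
- pine_bar_center (a point): centre of the pale pine crosspiece: a loose square wooden bar 100 x 38 x 38 mm, about 80 g, a small dark pilot hole in each end; x runs along its length, z up (both ends are alike). It lies flat on the basket's floor, its centre 25 mm above the table, with at least 45 mm of free space beside each long side. Which half of the basket it lies in varies.
- dark_bar_center (a point): centre of the dark-stained crosspiece, same size, lying beside the pale one in the other half of the basket, roughly parallel; leave it there
- basket: fixed shallow grey-blue plastic basket, open on top, outside 210 (x) x 280 (y) x 55 mm high, walls and floor 6 mm thick; origin at the centre of its underside, on the table. It may stand left or right of the robot's centre line, the jig on the other side
- jig: fixed wooden jig; x axis level, away from the robot within 25 degrees: the push direction. Baseboard 220 x 150 x 18 mm (x -80 to 140), rear block x 90 to 124, 80 wide, top 98 mm over the table. Origin on the table, under the crosspiece's centre when its end just touches the unpressed plate. Green strip across the baseboard, x 57 to 67 mm: the plate's front face must finish over it
- stop_face (a point): centre of the front face of the jig's steel plate (the small dark hole): plate 60 wide x 60 high x 10 mm thick, upright; this point is 70 mm above the table and, unpressed, at x = 50 mm in the jig's frame; x of this frame points into the plate (the push direction), z up. It moves with the plate
- stop (a joint): how far the plate is pushed in, m: 0 at rest, 0.025 against its end. A spring holds it, 1 N per mm, no preload: 0.012 (middle of the green strip) is 12 N
- screw_jar: glass screw jar, 60 mm diameter, 80 mm high, beyond the work; origin at the centre of its underside; leave alone
- tin: blue paint tin, 80 mm diameter, 100 mm high, beyond the work; origin at the centre of its underside; leave alone
- screwdriver: screwdriver lying on the table beyond the work; leave alone
There are look-alikes about, which are no part of the job. Of the things shaped like the part that bears pine_bar_center, the wooden one is meant.

How it is judged (in metres and radians):
On the way:
1. the pale crosspiece is lifted out of the basket, above its rim (height (world z) of pine_bar_center above 0.075 m and contact force between pine_bar and basket below 0.1 N and contact force between the fingers and pine_bar above 1 N), for 0.2 s.
At the end, for the whole second after the job is handed in: pale crosspiece held still in the fingers, end against the plate, within 8 degrees of square and 10 mm of the plate's centre sideways and in height; plate 7 to 17 mm in, contact force 5 to 20 N; dark crosspiece, jar, tin and screwdriver within 30 mm of their starts (value of joint stop between 0.007 and 0.017 m and contact force between pine_bar and stop between 5 and 20 N and contact force between the fingers and pine_bar above 2 N and y of pine_bar_center in the frame of stop_face between -0.01 and 0.01 m and z of pine_bar_center in the frame of stop_face between -0.01 and 0.01 m and x of pine_bar_center in the frame of stop_face between -0.056 and -0.044 m and angle between the x axis of pine_bar_center and the x axis of stop_face, either way round below 0.14 rad and linear speed of pine_bar below 0.02 m/s and contact force between pine_bar and basket below 0.1 N and distance of each of dark_bar_center, screw_jar, tin, screwdriver from where it was at the start of the episode below 0.03 m); the arm keeps its last pose, push and grip.
It fails at once if the plate is rammed fully back (over 22 mm in) (value of joint stop above 0.022 m).
It fails at once if the dark crosspiece, the jar, the tin or the screwdriver is disturbed (moved over 30 mm) (distance of any of dark_bar_center, screw_jar, tin, screwdriver from where it was at the start of the episode above 0.03 m).
It also fails if it takes over 46 s, if anything falls off the work surface, if the arm or the gripper's body presses on something with over 40 N, if the wrist force passes 120 N, or if a joint passes its speed limit or range.

## Working session

There is one attempt and no reset: what is moved stays moved. The work goes in short steps, Python scripts to look and compute and a shell command to move; the robot and the scene stay as the last step left them, time stands still between calls to the robot, and variables do not carry over. Pictures are saved under pics/ and viewed, at most 10 in all, crops included, and the job is handed in when it is done.

```bash
mkdir -p pics
python3 - <<'E'
from bench import *
import cv2,numpy as np,pickle
s=read_state();print(s)
for n in("top","side"):
    d=get_image(n);pickle.dump(d,open(n+".pkl","wb"));cv2.imwrite(f"pics/{n}0.png",d["frame"][:,:,::-1])
    print(n,d["fx"],d["cx"],d["cy"],-d["R"].T@d["t"],d["R"])
E
```

```text
{'clock': 0.0, 'joints': array([-1.05541933e+00,  3.85564640e-01,  6.62161193e-03, -5.23491647e-04,
       -1.19399564e+00, -2.58586070e-01]), 'joint_vel': array([-3.31746573e-04,  7.56257715e-04, -2.12479930e-03,  1.55310781e-03,
        4.37844730e-05,  5.55099975e-04]), 'joint_efforts': array([ 2.01198541e-04, -3.92284262e+01,  1.88404620e+01,  4.18644503e+00,
       -4.55555783e-03, -9.56405387e-06]), 'position': array([ 158.60272309, -603.93346599,  230.21142045]), 'ee_rot': array([-1.27947124e-01,  9.91780382e-01,  1.08377447e-03, -1.78964793e-04]), 'contact_force': array([-0.08171677, -0.09400644,  0.3148994 ]), 'wrist_torque': array([-0.06396428,  0.01925358, -0.03788795]), 'grasp_force': 0.0, 'gripper_width': 85.5019821439589}
top 380.59518543304586 256.4453824485295 195.33798681598108 [358.69108168  19.67257446 971.45593921] [[ 1.57992814e-02 -9.99875123e-01 -3.48813441e-04]
 [-9.80161908e-01 -1.54188544e-02 -1.97597806e-01]
 [ 1.97567753e-01  3.46379698e-03 -9.80283115e-01]]
side 426.7670536237959 258.5543269470171 194.1001685379477 [361.01741625 923.7662447  711.77630844] [[-0.98532153 -0.17020986  0.01304157]
 [-0.1057681   0.54873739 -0.82927703]
 [ 0.13399473 -0.81848389 -0.55868554]]
```

View pics/top0.png

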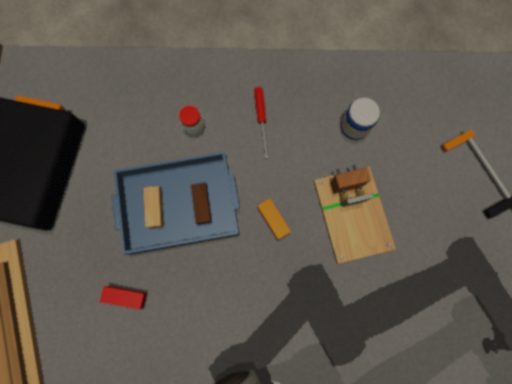

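View pics/side0.png

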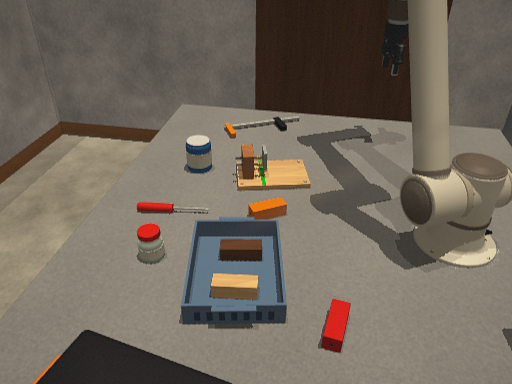

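Top view: pale bar at about (152,207), dark bar (201,203), basket (178,205), jig board (355,213) with green strip near (350,203) and the plate beside it. Orange and red bars are look-alikes. Next I measure the bar and jig.

```bash
cat > h.py <<'E'
import cv2,numpy as np
def ray(d,u,v,z):
    c=-d["R"].T@d["t"];p=np.stack([(np.atleast_1d(u)-d["cx"])/d["fx"],(np.atleast_1d(v)-d["cy"])/d["fy"],np.ones(np.size(u))],1)@d["R"]
    return c+p*((z-c[2])/p[:,2])[:,None]
def proj(d,X):
    q=np.atleast_2d(X)@d["R"].T+d["t"];return np.c_[d["fx"]*q[:,0]/q[:,2]+d["cx"],d["fy"]*q[:,1]/q[:,2]+d["cy"]]
def cloud(d):
    v,u=np.mgrid[:384,:512];z=d["range_z"];q=np.stack([(u-d["cx"])/d["fx"]*z,(v-d["cy"])/d["fy"]*z,z],-1)
    return (q-d["t"])@d["R"]
def biggest(m):
    c=max(cv2.findContours(m.astype(np.uint8),0,2)[0],key=cv2.contourArea);o=np.zeros(m.shape,np.uint8);cv2.drawContours(o,[c],-1,1,-1);return o>0
def rect(P):
    (c,(w,h),a)=cv2.minAreaRect(P[:,:2].astype(np.float32));
    if w<h:w,h,a=h,w,a+90
    return np.round(c,1),round(w,1),round(h,1),round((a+90)%180-90,2)
E
python3 - <<'E'
from h import *;import pickle
for n in("top","side"):
    d=pickle.load(open(n+".pkl","rb"));hsv=cv2.cvtColor(d["frame"],cv2.COLOR_RGB2HSV);W=cloud(d);h,s,v=[hsv[...,i].astype(int) for i in range(3)]
    wood=(h>8)&(h<28)&(s>60)&(v>110)
    z=W[...,2];ok=d["range_z"]>0
    u,vv=np.meshgrid(np.arange(512),np.arange(384))
    box=((u>130)&(u<175)&(vv>175)&(vv<240)) if n=="top" else ((u>200)&(u<270)&(vv>265)&(vv<305))
    m=biggest(wood&box); r,c=np.nonzero(m&(z>36)); 
    print(n,"bar z med",np.median(z[m]),"hsv",hsv[m].mean(0),"depth rect",rect(W[m&(z>36)]),"ray",rect(ray(d,c,r,44)))
    box=((u>305)&(u<410)&(vv>160)&(vv<270)) if n=="top" else ((u>225)&(u<320)&(vv>135)&(vv<195))
    m=wood&box&(abs(z-18)<6);m=biggest(m);r,c=np.nonzero(m);print("board",np.median(z[m]),rect(ray(d,c,r,18)),rect(W[m]))
    m=(h>45)&(h<75)&(s>120)&box;r,c=np.nonzero(m);print("green",m.sum(),np.median(z[m]),rect(ray(d,c,r,18)))
    m=box&ok&(z>85)&(z<115);P=W[m];print("high",len(P),rect(P))
    m=m&(s<70);P=W[m];print("plate pts",len(P),P.mean(0),rect(P))
E
```

```text
top bar z med 44.0827303844097 hsv [ 18.15883306 120.48622366 159.29983793] depth rect (array([433.9, 182.8]), 347.7, 90.7, 50.63) ray (array([514.6, 281.4]), 99.8, 37.9, 6.74)
board 18.417500920842258 (array([ 467.2, -234.4]), 150.5, 135.9, -75.35) (array([ 442.4, -139. ]), 349.4, 136.0, -75.39)
green 74 18.6637436224238 (array([ 539. , -215.6]), 148.1, 7.4, -75.26)
high 634 (array([ 562.7, -210.5]), 82.1, 74.4, -75.76)
plate pts 126 [ 530.48424576 -215.92826834   99.1935073 ] (array([ 531.3, -217.3]), 58.7, 10.2, -75.76)
side bar z med 43.48715692269428 hsv [ 17.3297546  130.78680982 219.77760736] depth rect (array([460.9, 596. ]), 680.4, 98.9, -79.95) ray (array([515. , 283.6]), 100.8, 42.6, 3.55)
board 17.39399482145018 (array([ 467.4, -232.3]), 150.6, 133.9, -75.64) (array([383.3, 299. ]), 1242.5, 140.6, -81.5)
green 65 18.26327457774874 (array([ 539.3, -217.3]), 141.2, 10.2, -75.14)
high 231 (array([ 562.9, -205.7]), 82.8, 73.4, -75.42)
plate pts 55 [ 536.05315771 -212.12996628   95.83870313] (array([ 555.1, -228.4]), 100.5, 45.6, -31.22)
```

Run:
```python
import cv2,pickle,numpy as np
d=[pickle.load(open(n+".pkl","rb"))["frame"] for n in("top","side")]
a=cv2.resize(d[0][155:275,300:410],None,fx=3.6,fy=4);b=cv2.resize(d[1][135:195,225:325],None,fx=3.9,fy=8)
cv2.imwrite("pics/crop.png",np.hstack([a,b[:480]])[:,:,::-1])
```

```text
(no output)
```

View pics/crop.png

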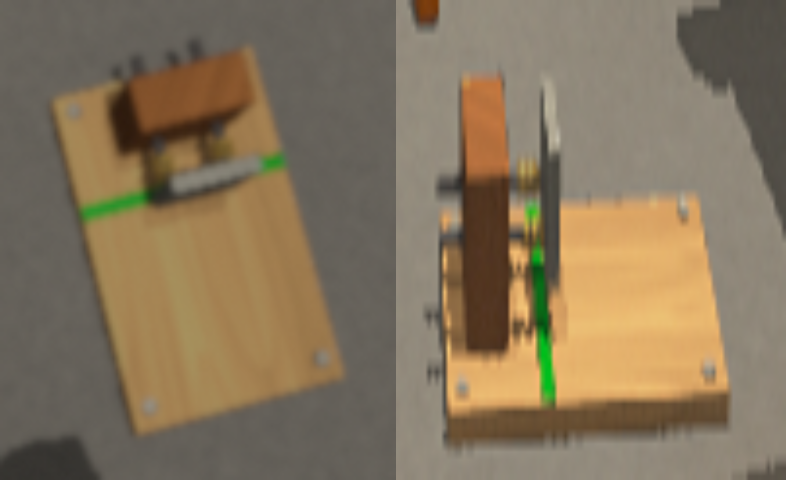

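Crop: the plate's white top edge and the green strip are clear and the masks agree with them.
- **Jig:** yaw 14.6°, origin about (478.7,-231).
- **Pale bar:** (514.6,281.4), yaw 6.7°, measured at 99.8 x 37.9 mm, which matches its given size.
- **Tool:** already at yaw 14.7°.

I'll swing over to the basket now.

```bash
python3 -m jog '[[[0.9,0.9,0],[0,0,0],-1],[[0.9,0.9,0],[0,0,0],-1],[[0.9,0.9,0],[0,0,0],-1],[[0.9,0.9,0],[0,0,0],-1]]'
python3 -m jog '[[[0.9,1,0],[0,0,0],-1],[[0.9,1,0],[0,0,0],-1],[[0.9,1,0],[0,0,0],-1],[[0.9,1,0],[0,0,0],-1]]'
python3 -m jog '[[[0.9,1,0],[0,0,0],-1],[[0.9,1,0],[0,0,0],-1],[[0.9,1,0],[0,0,0],-1],[[0.9,1,0],[0,0,0],-1]]'
python3 -m jog '[[[0.8,1,0],[0,0,0],-1],[[0.8,1,0],[0,0,0],-1],[[0.8,1,0],[0,0,0],-1],[[0.8,1,0],[0,0,0],-1]]'
```

```text
clock: 0.5
position: [250.7, -512.2, 231.3]
ee_rot: [-0.13, 0.991, 0.0, 0.0]
contact_force: [0.1, -0.3, 0.6]
gripper_width: 85.6
grasp_force: 0.0
clock: 0.9
position: [340.5, -412.6, 231.2]
ee_rot: [-0.13, 0.992, 0.0, 0.0]
contact_force: [-0.4, -0.9, 0.1]
gripper_width: 85.2
grasp_force: 0.0
clock: 1.3
position: [430.6, -313.1, 231.0]
ee_rot: [-0.13, 0.992, 0.0, 0.0]
contact_force: [-0.6, -1.0, 0.1]
gripper_width: 85.6
grasp_force: 0.0
clock: 1.7
position: [510.2, -213.6, 230.7]
ee_rot: [-0.129, 0.992, 0.0, -0.0]
contact_force: [-0.7, -0.2, 0.5]
gripper_width: 85.0
grasp_force: 0.0
```

```bash
python3 -m jog '[[[0,1,0],[0,0,0],-1],[[0,1,0],[0,0,0],-1],[[0,1,0],[0,0,0],-1]]'
python3 -m jog '[[[0,1,0],[0,0,0],-1],[[0,1,0],[0,0,0],-1],[[0,1,0],[0,0,0],-1]]'
python3 -m jog '[[[0,1,0],[0,0,0],-1],[[0,1,0],[0,0,0],-1],[[0,1,0],[0,0,0],-1]]'
python3 -m jog '[[[0,1,0],[0,0,0],-1],[[0,1,0],[0,0,0],-1],[[0,1,0],[0,0,0],-1]]'
python3 -m jog '[[[0.06,0.96,-1],[0,0,-0.067],-1],[[0.06,0.96,-1],[0,0,-0.067],-1],[[0.06,0.96,-1],[0,0,-0.067],-1],[[0.06,0.96,-1],[0,0,-0.067],-1],[[0.06,0.96,-1],[0,0,-0.067],-1],[[0.06,0.96,-1],[0,0,-0.067],-1]]'
python3 - <<'E'
from h import *;from bench import *
for n in("side",):
    d=get_image(n);cv2.imwrite(f"pics/{n}1.png",d["frame"][:,:,::-1])
E
```

```text
clock: 2.0
position: [508.2, -112.3, 231.3]
ee_rot: [-0.13, 0.992, 0.0, -0.0]
contact_force: [-0.2, -1.1, 0.4]
gripper_width: 85.5
grasp_force: 0.0
clock: 2.3
position: [508.8, -12.4, 231.4]
ee_rot: [-0.13, 0.992, 0.0, 0.0]
contact_force: [0.2, -0.8, -0.2]
gripper_width: 85.1
grasp_force: 0.0
clock: 2.6
position: [509.4, 87.5, 231.2]
ee_rot: [-0.13, 0.992, 0.0, 0.0]
contact_force: [0.1, -1.1, 0.4]
gripper_width: 85.6
grasp_force: 0.0
clock: 2.9
position: [509.8, 187.5, 230.9]
ee_rot: [-0.129, 0.992, -0.0, 0.0]
contact_force: [-0.2, -0.5, 0.4]
gripper_width: 85.3
grasp_force: 0.0
clock: 3.5
position: [515.9, 279.9, 132.5]
ee_rot: [-0.057, 0.998, 0.0, 0.001]
contact_force: [1.0, 0.1, -0.9]
gripper_width: 85.2
grasp_force: 0.0
```

View pics/side1.png

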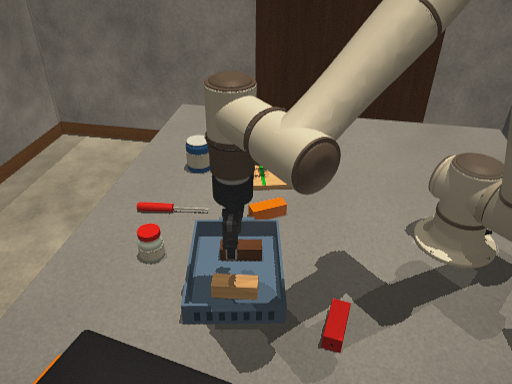

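The fingers' tips at (232,255) sit directly above the pale bar (234,285), so the column matches and the raised height explains the row offset. Descend and grip.

```bash
python3 -m jog '[[[0,0,-0.4],[0,0,0],-1],[[0,0,-0.7],[0,0,0],-1],[[0,0,-0.9],[0,0,0],-1],[[0,0,-0.9],[0,0,0],-1]]'
python3 -m jog '[[[0,0,-0.15],[0,0,0],-1],[[0,0,-0.29],[0,0,0],-1],[[0,0,-0.29],[0,0,0],-1],[[0,0,-0.29],[0,0,0],-1],[[0,0,-0.29],[0,0,0],1],[[0,0,-0.29],[0,0,0],1],[[0,0,-0.29],[0,0,0],1],[[0,0,-0.29],[0,0,0],1],[[0,0,-0.29],[0,0,0],1],[[0,0,-0.29],[0,0,0],1],[[0,0,-0.29],[0,0,0],1],[[0,0,-0.29],[0,0,0],1],[[0,0,-0.29],[0,0,0],1],[[0,0,-0.29],[0,0,0],1],[[0,0,-0.29],[0,0,0],1]]'
```

```text
clock: 3.95
position: [513.8, 279.4, 39.9]
ee_rot: [-0.057, 0.998, -0.001, -0.002]
contact_force: [0.1, 0.1, -0.1]
gripper_width: 85.4
grasp_force: 0.0
clock: 5.45
position: [515.2, 281.9, 13.0]
ee_rot: [-0.058, 0.998, 0.0, 0.001]
contact_force: [-0.7, 0.9, 5.2]
gripper_width: 37.2
grasp_force: 61.7
```

```bash
python3 -m jog '[[[0,0,0.3],[0,0,0],1],[[0,0,0.6],[0,0,0],1],[[0,0,0.9],[0,0,0],1],[[0,0,0.9],[0,0,0],1],[[0,0,0.9],[0,0,0],1]]'
python3 -m jog '[[[0,0,0.3],[0,0,0],1],[[0,0,0.6],[0,0,0],1],[[0,0,0.8],[0,0,0],1],[[0,0,0.8],[0,0,0],1],[[0,0,0.8],[0,0,0],1]]'
python3 - <<'E'
from h import *;from bench import *
for n in("side","top"):
    d=get_image(n);
    s=read_state();p=s["position"];print(n,p,s["grasp_force"])
    W=cloud(d);hsv=cv2.cvtColor(d["frame"],cv2.COLOR_RGB2HSV);h,sa,v=[hsv[...,i].astype(int) for i in range(3)]
    m=(h>8)&(h<28)&(sa>60)&(abs(W[...,0]-p[0])<80)&(abs(W[...,1]-p[1])<60)&(W[...,2]>140)
    P=W[m];print(len(P),rect(P),np.percentile(P[:,2],[2,50,98]))
    cv2.imwrite(f"pics/{n}2.png",d["frame"][:,:,::-1])
E
```

```text
clock: 5.95
position: [514.4, 281.3, 102.2]
ee_rot: [-0.058, 0.998, 0.0, -0.0]
contact_force: [-0.4, -0.4, -1.4]
gripper_width: 37.1
grasp_force: 61.2
clock: 6.45
position: [513.8, 281.0, 180.4]
ee_rot: [-0.058, 0.998, -0.001, -0.001]
contact_force: [-0.4, 0.3, -1.1]
gripper_width: 36.9
grasp_force: 61.2
side [513.61636357 280.74733805 179.89408936] 61.18501424789429
3511 (array([508.4, 300.3]), 107.3, 88.0, 11.68) [178.75232133 399.31450671 539.97455512]
top [513.64067913 280.7154874  179.80971011] 61.184881925582886
4981 (array([510.4, 276.6]), 93.4, 84.1, 37.67) [197.80981176 531.12458415 540.7373259 ]
```

View pics/side2.png

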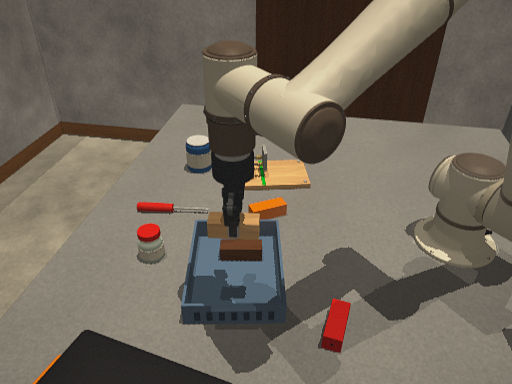

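Picture: the bar is held level at (233,225), and the dark bar at (242,248) has not moved. Carry it across to stand before the plate.

```bash
python3 -m jog '[[[-0.3,-0.4,0],[0,0,0],1],[[-0.65,-0.8,0],[0,0,0.067],1],[[-0.65,-1,0],[0,0,0.067],1],[[-0.65,-1,0],[0,0,0.067],1]]'
python3 -m jog '[[[0,-0.4,0],[0,0,0],1],[[0,-0.8,0],[0,0,0],1],[[0,-1,0],[0,0,0],1]]'
python3 -m jog '[[[0,-0.4,0],[0,0,0],1],[[0,-0.8,0],[0,0,0],1],[[0,-1,0],[0,0,0],1]]'
python3 -m jog '[[[0,-0.4,0],[0,0,0],1],[[0,-0.8,0],[0,0,0],1],[[0,-1,0],[0,0,0],1]]'
python3 -m jog '[[[0,-0.4,0],[0,0,0],1],[[0,-0.8,0],[0,0,0],1],[[0,-1,0],[0,0,0],1]]'
python3 -m jog '[[[0,-0.2,0],[0,0,0],1],[[0,-0.2,-0.3],[0,0,0],1],[[0,-0.2,-0.6],[0,0,0],1],[[0,-0.2,-0.9],[0,0,0],1],[[0,-0.2,-0.9],[0,0,0],1]]'
python3 -m jog '[[[0,0,-0.2],[0,0,0],1],[[0,0,-0.33],[0,0,0],1],[[0,0,-0.33],[0,0,0],1],[[0,0,-0.33],[0,0,0],1],[[0,0,-0.33],[0,0,0],1],[[0,0,-0.33],[0,0,0],1]]'
python3 - <<'E'
from h import *;from bench import *;import pickle
print(read_state()["position"],read_state()["ee_rot"])
o=[]
for n in("side","top"):
    d=get_image(n);pickle.dump(d,open(n+"3.pkl","wb"))
    q=proj(d,[500,-225,70])[0].astype(int);print(n,q);f=d["frame"][max(q[1]-50,0):q[1]+50,q[0]-65:q[0]+65];o.append(cv2.resize(f,(400,308),interpolation=2))
cv2.imwrite("pics/c3.png",np.hstack(o)[:,:,::-1])
E
```

```text
clock: 6.95
position: [447.7, 178.7, 181.0]
ee_rot: [-0.127, 0.992, -0.001, -0.002]
contact_force: [0.5, 0.2, -0.7]
gripper_width: 37.2
grasp_force: 61.2
clock: 7.25
position: [449.2, 79.9, 181.2]
ee_rot: [-0.127, 0.992, -0.0, -0.001]
contact_force: [0.7, -0.5, -0.3]
gripper_width: 37.3
grasp_force: 61.1
clock: 7.55
position: [449.5, -20.2, 181.2]
ee_rot: [-0.127, 0.992, -0.0, -0.001]
contact_force: [0.6, -0.1, -0.4]
gripper_width: 37.4
grasp_force: 61.1
clock: 7.85
position: [449.9, -120.4, 181.2]
ee_rot: [-0.127, 0.992, -0.0, -0.001]
contact_force: [0.2, 0.1, -1.0]
gripper_width: 37.2
grasp_force: 61.1
clock: 8.15
position: [450.1, -220.6, 181.0]
ee_rot: [-0.127, 0.992, 0.0, -0.001]
contact_force: [0.2, 0.7, -0.7]
gripper_width: 37.1
grasp_force: 61.1
clock: 8.65
position: [446.8, -237.6, 87.5]
ee_rot: [-0.127, 0.992, 0.002, -0.005]
contact_force: [-1.5, -0.2, -1.3]
gripper_width: 37.4
grasp_force: 61.2
clock: 9.25
position: [450.5, -238.6, 60.4]
ee_rot: [-0.128, 0.992, -0.0, 0.001]
contact_force: [-0.4, -0.2, 0.3]
gripper_width: 37.3
grasp_force: 61.2
[ 450.5288126  -238.60180307   60.36258148] [-1.28178991e-01  9.91750495e-01 -3.76318747e-04  9.79734017e-04]
side [274 157]
top [359 213]
```

View pics/c3.png

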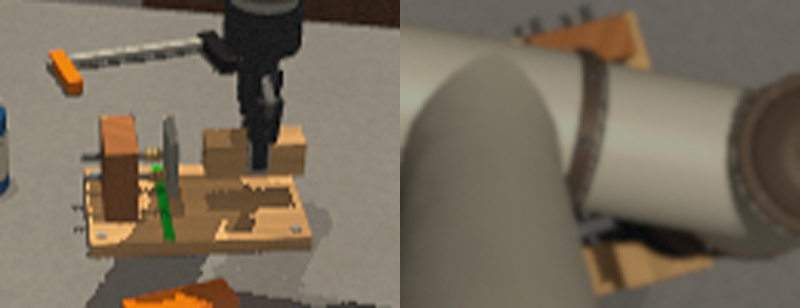

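Crop: the bar is level ahead of the plate in the side view; the top view is blocked by the arm. Measure the bar against the plate from side-view depth.

Run:
```python
from h import *;import pickle
d=pickle.load(open("side3.pkl","rb"));W=cloud(d);a=np.radians(14.6)
L=(W-[478.7,-231,0])@np.array([[np.cos(a),-np.sin(a),0],[np.sin(a),np.cos(a),0],[0,0,1]])
hsv=cv2.cvtColor(d["frame"],cv2.COLOR_RGB2HSV);h,s,v=[hsv[...,i].astype(int) for i in range(3)]
x,y,z=L[...,0],L[...,1],L[...,2]
m=(abs(y)<60)&(x>-110)&(x<30)&(z>40)&(z<110)&(h>8)&(h<28)&(s>60)
for lab,q in(("left",m&(x<-50)&(x>-85)),("right",m&(x>-10)&(x<25)),("all",m)):
    P=L[q];print(lab,len(P),"z",np.percentile(P[:,2],[1,5,50,95,99]).round(1),"x",np.percentile(P[:,0],[1,99]).round(1),"y",np.percentile(P[:,1],[1,50,95,99]).round(1))
P=L[m&(z<82)&(y>5)];print("side slope deg",np.degrees(np.polyfit(P[:,0],P[:,1],1)[0]),P[:,1].mean())
P=L[m&(z>84)];print("top",len(P),np.polyfit(P[:,0],P[:,2],1),P[:,1].min(),P[:,1].max())
q=(abs(y)<45)&(x>38)&(x<68)&(z>40)&(z<108)&(s<70);P=L[q];print("plate",len(P),np.percentile(P,[2,50,98],axis=0).round(1))
```

```text
left 140 z [54.1 56.7 82.3 92.  93.2] x [-77.3 -50.3] y [-18.8  16.8  21.3  23.4]
right 179 z [55.5 57.9 81.8 92.2 93.5] x [-9.6 22.4] y [-15.8  15.7  21.4  23.8]
all 422 z [54.7 56.4 80.4 92.2 94.1] x [-76.5  22.2] y [-18.8  16.9  22.   26.8]
side slope deg -1.2512562297481464 18.365474306022154
top 184 [8.31878403e-03 9.03894168e+01] -22.860703489835082 29.662093570276173
plate 111 [[ 51.5 -27.7  44. ]
 [ 57.8  22.2  81.7]
 [ 60.8  31.5 101.4]]
```

The bar is aligned: within 1 mm sideways, 1° off square, about 1 mm high, with a gap of about 28 mm. Approach, then push slowly.

```bash
python3 -m jog '[[[0.08,0.02,-0.015],[0,0,0],1],[[0.16,0.04,-0.015],[0,0,0],1],[[0.22,0.057,-0.015],[0,0,0],1],[[0.24,0.063,-0.015],[0,0,0],1],[[0.26,0.068,-0.015],[0,0,0],1],[[0.28,0.073,-0.015],[0,0,0],1],[[0.3,0.078,-0.015],[0,0,0],1],[[0.32,0.083,-0.015],[0,0,0],1],[[0.33,0.086,-0.015],[0,0,0],1],[[0.33,0.086,-0.015],[0,0,0],1],[[0.33,0.086,-0.015],[0,0,0],1],[[0.33,0.086,-0.015],[0,0,0],1]]'
```

```text
clock: 10.55
position: [482.0, -229.9, 57.6]
ee_rot: [-0.128, 0.992, 0.0, -0.001]
contact_force: [-4.3, -0.7, 0.5]
gripper_width: 37.3
grasp_force: 61.4
```

4.4 N on the plate so far; about 7.5 mm more to go.

```bash
python3 -m jog '[[[0.02,0.005,0],[0,0,0],1],[[0.04,0.01,0],[0,0,0],1],[[0.06,0.015,0],[0,0,0],1],[[0.075,0.02,0],[0,0,0],1],[[0.075,0.02,0],[0,0,0],1],[[0.075,0.02,0],[0,0,0],1],[[0.075,0.02,0],[0,0,0],1],[[0.075,0.02,0],[0,0,0],1]]'
python3 - <<'E'
from h import *;from bench import *
d=get_image("side");s=read_state();print(s["position"],s["contact_force"],s["wrist_torque"])
q=proj(d,[500,-225,70])[0].astype(int);f=d["frame"][q[1]-50:q[1]+50,q[0]-65:q[0]+65];cv2.imwrite("pics/c4.png",cv2.resize(f,(780,600),interpolation=2)[:,:,::-1])
W=cloud(d);a=np.radians(14.6)
L=(W-[478.7,-231,0])@np.array([[np.cos(a),-np.sin(a),0],[np.sin(a),np.cos(a),0],[0,0,1]])
hsv=cv2.cvtColor(d["frame"],cv2.COLOR_RGB2HSV);h,s,v=[hsv[...,i].astype(int) for i in range(3)]
x,y,z=L[...,0],L[...,1],L[...,2]
m=(abs(y)<60)&(x>-70)&(x<64)&(z>40)&(z<110)&(h>8)&(h<28)&(s>60)
P=L[m&(z>84)&(x<60)];print("top",np.polyfit(P[:,0],P[:,2],1))
P=L[m&(z<82)&(y>5)];print("side",np.degrees(np.polyfit(P[:,0],P[:,1],1)[0]),P[:,1].mean(),np.percentile(P[:,0],[1,99]))
E
```

```text
clock: 11.35
position: [487.3, -228.4, 57.7]
ee_rot: [-0.127, 0.992, 0.001, -0.003]
contact_force: [-8.7, -4.8, 4.4]
gripper_width: 37.3
grasp_force: 61.8
[ 487.35145837 -228.37635769   57.65004543] [-7.85457183 -4.66175908  4.67730261] [-1.02073357  2.20064503 -0.13942579]
top [-8.61505463e-04  8.82017109e+01]
side 0.14757692394719316 19.22689956284738 [-38.24839794  60.96355863]
```

View pics/c4.png

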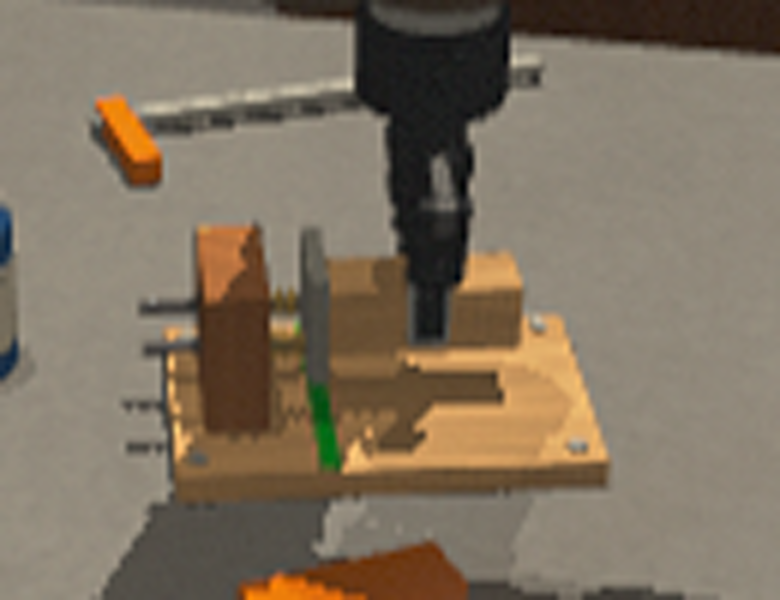

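Crop: the bar's end is flat on the plate, level and square, with the plate's face at x≈328 over the green strip (310–340). The push is about 9 N, so I'll add 2 mm and settle.

```bash
python3 -m jog '[[[0.01,0.003,0],[0,0,0],1],[[0.02,0.005,0],[0,0,0],1],[[0.02,0.005,0],[0,0,0],1],[[0.02,0.005,0],[0,0,0],1],[[0.02,0.005,0],[0,0,0],1],[[0.02,0.005,0],[0,0,0],1],[[0.02,0.005,0],[0,0,0],1],[[0.02,0.005,0],[0,0,0],1]]'
python3 -m jog '[[[0,0,0],[0,0,0],1],[[0,0,0],[0,0,0],1],[[0,0,0],[0,0,0],1],[[0,0,0],[0,0,0],1],[[0,0,0],[0,0,0],1],[[0,0,0],[0,0,0],1],[[0,0,0],[0,0,0],1],[[0,0,0],[0,0,0],1]]'
```

```text
clock: 12.2
position: [488.7, -228.0, 57.7]
ee_rot: [-0.127, 0.992, 0.001, -0.003]
contact_force: [-10.5, -4.3, 5.7]
gripper_width: 37.2
grasp_force: 61.9
clock: 13.0
position: [488.7, -228.0, 57.7]
ee_rot: [-0.127, 0.992, 0.001, -0.003]
contact_force: [-10.0, -4.8, 5.9]
gripper_width: 37.1
grasp_force: 61.9
```

Steady at about 11 N along the push direction, with the pose constant. Handing in.

```bash
python3 -c "
from bench import *
print(job_done())"
```

```text
the job is handed in; nothing more can be done
None
```

I handed the job in at 13 s on the robot's clock: the pale crosspiece is out of the basket, gripped level and pressed square on the plate with a steady push of about 11 N, which puts the plate roughly 11 mm in, over the green strip; the hand-in returned no verdict.

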